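# Push the plate home and shut the plate-rack door

## Robot

A 6-joint arm with a two-finger parallel gripper is mounted at the origin on the work surface. World frame = base frame: x ahead of the robot, y to its left, z up, the work surface at z = 0. Lengths are in m, angles in rad, forces in N, time in s.
With the tool pointing down it reaches from about 0.35 to 0.85 m from the base axis. Payload 8.1 kg.
Tool frame: the origin (TCP) lies midway between the tips of the shut fingers; the grasp point (between the pads) lies 19 mm behind it; z points along the fingers, y is the line along which they close (so a half turn about z gives the same grasp; the last joint's range is limited). The gripper opens to 93 mm and grips with 3 to 60 N. Pads are 15 mm wide; open, the fingers measure 128 mm over their backs; the gripper's body (75 mm by 188 mm) begins 65 mm behind the grasp point.
Start: joints at [1.082, 0.13, 1.488, -0, 1.523, -0.085], TCP at [0.236, 0.552, 0.219] pointing down, gripper open.
Joint ranges: [-2.96, 2.96], [-0.89, 2.26], [0.02, 2.5], [-1.34, 4.48], [0, 2.73], [-2.66, 2.66]. Speed limits (rad/s): [2.39, 2.39, 2.79, 3.14, 3.14, 3.14].

## Interface

Orientations are given as a rotation vector (axis times angle).
In Python, from plant import robot, cams gives the robot as it stands. The module is installed in compiled form; this text tells all that it offers.
- The arm moves only by the tool play_rows, never from a script. Its arguments are lists of equal length, an entry for each row: "slide": the shift along the tool's x, y, z scaled (see below), a list of three; "twist": the turn, a rotation vector about the tool's x, y, z scaled (see below), a list of three. A call has exactly 8 rows; each row shifts and turns the commanded pose from where the row before left it, along the tool's axes as they then stand; what a row does not reach is not made up. The controller multiplies each number of a shift by 25 cm and each number of a turn by 60 degrees. A row lasts 1/10 s, in which the tool goes at most 50 mm and 8.59 degrees, less where a joint would pass 70% of its speed; a pose out of reach is approached as far as the arm can. A call with a number of a shift or a turn outside -1 to 1 is refused whole. A call with a gripper value outside its range is refused whole. "fingers" is the closure, from -1 (fully open) to 1 (shut), set as the call begins (left out, the last holds). The fingers move at their own pace and stop on an object; "force" is the grip in N (left out, the last holds). Time passes only in rows, so rows that do not move let the fingers close, or fill a call up. It gives the time, the measured TCP pose, the force, the opening and the grip force at its end, in the units of the state.
- robot.read_state(): the state, without advancing time (a new reading comes with each control period).
- cams.read_camera(name): name is "scene" or "top" or "wrist"; returns (picture, depth): 400x640x3 uint8, red, green, blue; 400x640 float32, m along the optical axis (not along the pixel's ray), 0 where there is no reading.
- cams.get_calibration(name): a dict with "fx", "fy", "cx", "cy" (pixels), "k1" (the pictures are not rectified: a ray, as slopes to the right and down, at radius r is drawn at 1 + k1 r^2 times it, then the intrinsics apply), "world_from_camera" (4x4, takes a point from camera to world coordinates). Camera axes: x right, y down, z forward; pixel columns grow to the right and rows downward; lengths in m; the calibration is good to about 2 mm. A picture is of the moment at which its call begins: read the wrist's pose just before it. get_calibration takes no time and is no camera call; for the wrist camera it gives the pose at the moment of the call.
- robot.close_job(): hands the job in; it is judged then, once.
The state is a dict: "t": time; "q": joint angles; "dq": joint speeds; "joint_torque": joint torques, N m; "tool_pos": TCP position; "orientation": TCP orientation; "force": force on the tool from outside, world axes, zero at the start; "wrist_torque": the same for the moment, N m; "opening": finger opening in m; "gripper_force": force on a finger pad.
Only numpy, scipy, OpenCV 4.12 (cv2) and the standard library are available. Lean on these libraries where they do the work, as an engineer would, in place of code of your own. Each camera call takes 0.05 s, during which the arm holds its last target. There are 200 camera calls.

## Task

The steel plate sticks out of the front of the plate rack. With the fingertips push it fully home into the rack while the door still stands open, then push the rack's swing door fully shut without slamming it. Do not grip or lift anything, keep the plate flat on the shelf, and leave the other tableware where it is.

Things in the scene. Friction and masses are not known exactly. Their poses are not given: they have to be found in the camera images.
- rack: fixed steel plate rack, open at top and front, on a tiled upstand 162 mm high behind it. Origin at table height below the middle of the shelf's front edge; x points into the rack, y left, z up. Shelf top 30 mm above the table, from x = 0 to a back stop at x = 195 mm; free below and in front. Inside width 214 mm; side walls to 60 mm, wire rails to 116 mm above the table
- plate: round steel plate lying on the rack's shelf and sticking out of its open front; 180 mm across at the rim, 25 mm high, 0.25 kg or so; origin at the centre of its underside, z up. Fully home against the back stop its origin is at x = 105 mm in the rack's frame, the rim then 15 mm behind the shelf's front edge
- door (a joint): angle of the rack's swing door: 0 = shut, grows to 1.75 as it swings out. Upright hinge at the left front corner, x = -6, y = +112 mm in the rack's frame. Steel panel 215 mm wide, 10 mm thick, 32 to 117 mm above the table, blue top edge. About 1 N at the pad moves it; it stays where it is left. The magnetic catch does not draw it in: push it right to 0, where it stops
- door_pad (a point): centre of the black push pad (50 x 50 mm) on the door's outer face, 150 mm from the hinge line and 72 mm above the table. Axes turn with the door: -x points straight out of the outer face, +y along the door to the hinge; to shut the door push on this face towards the point's +x
- door_hinge (a point): point on the door's hinge line, 72 mm above the table, in the middle of the door's thickness
- bowl_a: mustard-yellow melamine bowl, 116 mm across, 55 mm high; loose bystander, origin at the centre of its underside
- bowl_b: second, identical mustard-yellow melamine bowl; loose bystander, origin at the centre of its underside
- tumbler: glass tumbler, 72 mm across, 110 mm high; loose bystander, origin at the centre of its underside
- katori: small steel bowl, 84 mm across, 42 mm high; loose bystander, origin at the centre of its underside
- thali: large round steel plate lying on the table, 220 mm across, 22 mm high; loose bystander, origin at the centre of its underside
- spoon: steel serving spoon lying flat on the table, 230 mm long, its length along its x axis; loose bystander, origin at the underside
Not all that is in view belongs to the job. What is shaped like the plate but brown or yellow is not meant.

How it is judged:
On the way:
1. the plate is pushed wholly inside the rack while the door is still open (more than 0.6 rad) (x of plate in the frame of rack above 0.094 m and value of joint door above 0.6 rad), for 0.2 s.
At the end, for the whole second after the job is handed in: The plate lies flat and at rest on the shelf, its origin more than 94 mm in from the shelf's front edge (rim at least 4 mm inside), and the door is shut to less than 0.04 rad (x of plate in the frame of rack above 0.094 m and z of plate in the frame of rack below 0.036 m and angle between plate's own z axis and vertical below 0.06 rad and value of joint door below 0.04 rad and linear speed of plate below 0.02 m/s); the robot touches nothing.
It fails at once if the plate is lifted off the shelf or tipped (z of plate in the frame of rack above 0.045 m or z of plate in the frame of rack below 0.015 m or angle between plate's own z axis and vertical above 0.2 rad).
It fails at once if the door is slammed (closing faster than 2.5 rad/s) (velocity of joint door below -2.5 rad/s).
It fails at once if other tableware is moved by more than 20 mm (distance of any of bowl_a, bowl_b, tumbler, katori, thali, spoon from where it was at the start of the episode above 0.02 m).
It also fails if it takes over 54 s, if anything falls off the work surface, if the arm or the gripper's body presses on something with over 40 N, if the wrist force passes 120 N, or if a joint passes its speed limit or range.

## Working session

There is one attempt and no reset: what is moved stays moved. The work goes in short steps, Python scripts to look and compute and a tool call to move; the robot and the scene stay as the last step left them, time stands still between calls to the robot, and variables do not carry over. Pictures are saved under pics/ and viewed, at most 10 in all, crops included, and the job is handed in when it is done.

Besides the shell and the picture viewer there is one more tool, called by a JSON object that holds its "fn" and its "kwargs", one argument or row to a line. play_rows: Moves the arm, as the interface text tells. Shifts and turns lie within -1 to 1; 1 stands for 25 cm of shift or 60 degrees of turn. Its arguments: {"type":"object","properties":{"slide":{"type":"array"},"twist":{"type":"array"},"fingers":{"type":"number"},"force":{"type":"number"}},"required":["slide","twist"]}

```bash
mkdir -p pics
cat > h.py <<'E'
import numpy as np, cv2
from plant import robot, cams
def snap(n,f):
    c=cams.get_calibration(n); im,d=cams.read_camera(n)
    cv2.imwrite(f'pics/{f}.png',im[:,:,::-1]); np.savez(f'pics/{f}.npz',im=im,d=d,**c); return im,d,c
def pt(f,u,v,z=None):
    c=np.load(f'pics/{f}.npz'); K=np.array([[c['fx'],0,c['cx']],[0,c['fy'],c['cy']],[0,0,1]],float)
    p=cv2.undistortPoints(np.array([[[u,v]]],float),K,np.array([c['k1'],0,0,0],float))[0,0]
    T=c['world_from_camera']; r=np.array([p[0],p[1],1])
    if z is None:
        r=r*c['d'][int(round(v)),int(round(u))]; return T[:3,:3]@r+T[:3,3]
    w=T[:3,:3]@r; return T[:3,3]+w*(z-T[2,3])/w[2]
E
python3 - <<'E'
from h import *
for n in('top','scene'): c=snap(n,n)[2]; print(n,c)
s=robot.read_state(); print(s['t'],s['tool_pos'],s['orientation'],s['opening'])
E
```

```text
top {'fx': 397.65045009808887, 'fy': 397.65045009808887, 'cx': 320.1825129274111, 'cy': 200.54920097007013, 'k1': -0.058476826269520506, 'world_from_camera': array([[ 0.00752027, -0.99592583,  0.08986201,  0.36947496],
       [-0.99984172, -0.00893788, -0.01538336, -0.04849564],
       [ 0.01612386, -0.0897321 , -0.99583541,  1.39138993],
       [ 0.        ,  0.        ,  0.        ,  1.        ]])}
scene {'fx': 382.91797820916383, 'fy': 382.91797820916383, 'cx': 317.93644747401544, 'cy': 198.6037801868857, 'k1': -0.06429396529586212, 'world_from_camera': array([[ 0.76954817,  0.47946278, -0.42179504,  1.04992974],
       [ 0.63839726, -0.59379112,  0.48975611, -0.7073604 ],
       [-0.01563833, -0.64616371, -0.7630386 ,  1.08669828],
       [ 0.        ,  0.        ,  0.        ,  1.        ]])}
0.1 [0.23548991 0.5513064  0.21769153] [-6.29876188e-01 -3.07735294e+00  2.47434772e-03] 0.09310470424775712
```

View pics/top.png

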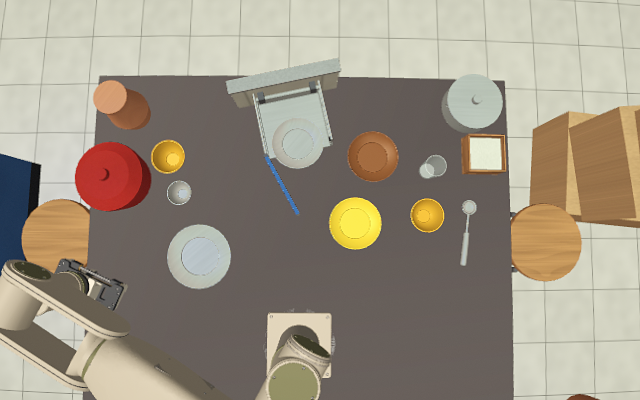

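View pics/scene.png

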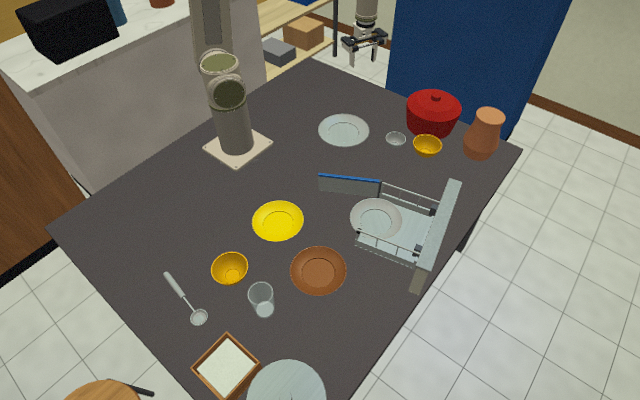

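The top view shows the rack around (295,115), the plate at (298,143), and the blue door edge running from (266,155) to (298,213). I'll enlarge that area.

Run:
```python
from h import *
im=cv2.imread('pics/top.png')[50:225,215:355]
cv2.imwrite('pics/c1.png',cv2.resize(im,None,fx=3.4,fy=3.4,interpolation=cv2.INTER_CUBIC))
I=cv2.imread('pics/top.png').astype(int); m=(I[:,:,0]>I[:,:,2]+70); m[:, :240]=0; m[:,330:]=0
v,u=np.nonzero(m); a=np.array([pt('top',x,y,.117)[:2] for x,y in zip(u,v)])
print(len(u)); 
l=cv2.fitLine(a.astype(np.float32),cv2.DIST_HUBER,0,.01,.01).ravel(); t=(a-l[2:])@l[:2]; print(l, l[2:]+l[:2]*t.min(), l[2:]+l[:2]*t.max())
```

```text
238
[0.86773634 0.4970248  0.53413    0.05658527] [0.4428163  0.00428232] [0.62647272 0.10947764]
```

View pics/c1.png

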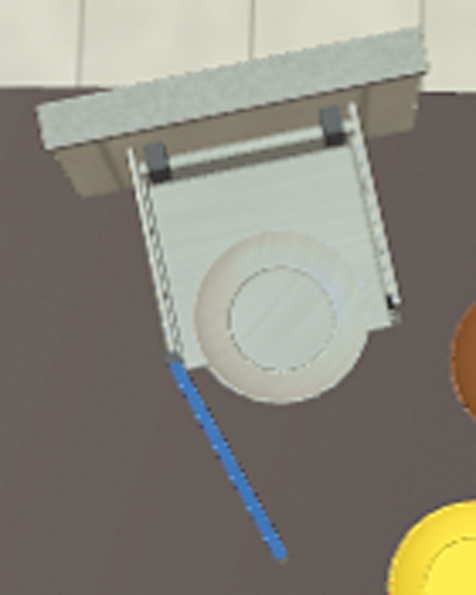

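The crop shows the plate rim as a circle centred at crop (282,317). The left rail runs (130,150)→(175,360), the right rail (350,103)→(393,300), and the door tip is at (282,557).

Run:
```python
from h import *
q=lambda x,y,z:pt('top',215+(x-1.2)/3.4,50+(y-1.2)/3.4,z)[:2]
L0,L1,R0,R1=q(130,150,.116),q(175,360,.116),q(350,103,.116),q(393,300,.116)
for a,b in((L0,L1),(R0,R1)): d=a-b; print(a,b,np.linalg.norm(d),np.degrees(np.arctan2(d[1],d[0])))
d=q(400,318,.03)-q(165,369,.03); print('shelf front',q(165,369,.03),q(400,318,.03),np.linalg.norm(d),np.degrees(np.arctan2(d[0],-d[1])))
u=q(42,150,.162)-q(426,72,.162);print('upstand',np.degrees(np.arctan2(-u[0],u[1])))
P=q(281.5,317.5,.055); print('plate',P, np.linalg.norm(q(194,317,.055)-q(369,317,.055)))
H=np.array([.628,.110])
for th in np.radians([11,12,13]):
    x=np.array([np.cos(th),np.sin(th)]); y=np.array([-x[1],x[0]]); O=H+.006*x-.112*y
    dd=np.array([-.8677,-.497]); print(O, (P-O)@x,(P-O)@y, 'door ang',np.arctan2(-dd@x,-dd@y))
print(pt('top',297,143),pt('top',297,137))
```

```text
[0.83760564 0.15735962] [0.63001111 0.1087825 ] 0.2132023041391593 13.170242069898695
[ 0.88766393 -0.0565266 ] [ 0.69082026 -0.09955853] 0.2014923720484073 12.331414649008362
shelf front [0.63815904 0.12939385] [ 0.693707   -0.11028064] 0.24602731147264983 13.048729267976427
upstand 12.589880758923274
plate [0.68693906 0.01015244] 0.17606144068827562
[0.65526037 0.00120261] 0.0328043723235499 0.002740813797714921 door ang 1.24261930066155
[0.65715499 0.00169494] 0.03089162650508277 0.0020802248236480077 door ang 1.2600725931814933
[0.65904074 0.00222026] 0.0289676431398049 0.0014531184779165837 door ang 1.2775258857014367
[0.69109837 0.01243389 0.03786191] [0.712264   0.01271371 0.0381468 ]
```

```bash
cat >> h.py <<'E'
from scipy.spatial.transform import Rotation as Ro
TH=np.radians(12.7); O=np.array([.6585,.002]); RX=np.array([np.cos(TH),np.sin(TH)]); RY=np.array([-RX[1],RX[0]])
def rack(x,y): return O+x*RX+y*RY
def plan(x,y,z,yaw,n,m=1):
    "total shift/turn to rack point, over n shift rows / m turn rows; yaw = world deg of tool y, tool down"
    s=robot.read_state(); R=Ro.from_rotvec(s['orientation']); p=s['tool_pos']
    d=R.inv().apply(np.r_[rack(x,y),z]-p); a=np.radians(yaw); ty=np.array([np.cos(a),np.sin(a),0]); tz=np.array([0,0,-1.])
    G=Ro.from_matrix(np.c_[np.cross(ty,tz),ty,tz]); t=(R.inv()*G).as_rotvec()
    pr=p[:2]-O
    print('t',round(s['t'],2),'rackpos',(pr@RX).round(4),(pr@RY).round(4),p[2].round(4),'F',np.round(s['force'],1),'q6',s['q'][5].round(2))
    print('slide/row',(d/.25/n).round(4),'twist/row',(t/np.radians(60)/m).round(4),'deg',np.degrees(np.linalg.norm(t)).round(1))
E
python3 -c "
from h import *
plan(-.1,.0015,.2,102.7,16,8)"
```

```text
t 0.1 rackpos -0.2919 0.6289 0.2177 F [ 0.1 -0.   0.7] q6 -0.09
slide/row [-0.1307 -0.0991  0.0046] twist/row [-0.0002 -0.0001 -0.0747] deg 35.8
```

{"fn": "play_rows", "kwargs": {
  "slide": [
    [-0.13,-0.1,0.004],
    [-0.13,-0.1,0.004],
    [-0.13,-0.1,0.004],
    [-0.13,-0.1,0.004],
    [-0.13,-0.1,0.004],
    [-0.13,-0.1,0.004],
    [-0.13,-0.1,0.004],
    [-0.13,-0.1,0.004]
  ],
  "twist": [
    [0,0,0],
    [0,0,0],
    [0,0,0],
    [0,0,0],
    [0,0,0],
    [0,0,0],
    [0,0,0],
    [0,0,0]
  ],
  "fingers": -0.3
}}

```text
t: 0.9
tool_pos: [0.3966, 0.2641, 0.2103]
orientation: [-0.63, -3.078, 0.0]
force: [0.9, 0.1, 0.3]
opening: 0.0605
gripper_force: 0.0
```

{"fn": "play_rows", "kwargs": {
  "slide": [
    [-0.13,-0.1,0.004],
    [-0.13,-0.1,0.004],
    [-0.13,-0.1,0.004],
    [-0.13,-0.1,0.004],
    [-0.13,-0.1,0.004],
    [-0.13,-0.1,0.004],
    [-0.13,-0.1,0.004],
    [-0.13,-0.1,0.004]
  ],
  "twist": [
    [0,0,0],
    [0,0,0],
    [0,0,0],
    [0,0,0],
    [0,0,0],
    [0,0,0],
    [0,0,0],
    [0,0,0]
  ]
}}

```text
t: 1.7
tool_pos: [0.557, -0.022, 0.2021]
orientation: [-0.63, -3.077, -0.0]
force: [0.0, 0.2, 0.3]
opening: 0.0604
gripper_force: 0.0
```

{"fn": "play_rows", "kwargs": {
  "slide": [
    [0,0,0],
    [0,0,0],
    [0,0,0],
    [0,0,0],
    [0,0,0],
    [0,0,0],
    [0,0,0],
    [0,0,0]
  ],
  "twist": [
    [0,0,-0.1],
    [0,0,-0.1],
    [0,0,-0.1],
    [0,0,-0.1],
    [0,0,-0.1],
    [0,0,-0.1],
    [0,0,0],
    [0,0,0]
  ]
}}

```text
t: 2.5
tool_pos: [0.5565, -0.0203, 0.2023]
orientation: [0.347, -3.122, -0.0]
force: [0.3, -0.1, 0.3]
opening: 0.0603
gripper_force: 0.0
```

```bash
python3 -c "
from h import *
plan(-.1,.0015,.043,102.7,5,1)
snap('wrist','w1')
"
```

```text
t 2.5 rackpos -0.1044 0.0006 0.2023 F [ 0.3 -0.1  0.3] q6 -1.92
slide/row [-0.0036  0.0007  0.1274] twist/row [ 0.0002 -0.0006 -0.0002] deg 0.0
```

View pics/w1.png

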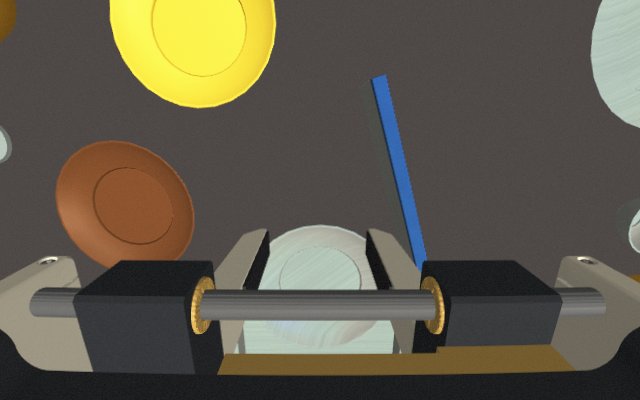

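The wrist view shows the plate centred at column 320 between the fingers, with the door clear on the right, around (400,170). I'll descend in front of the rim.

{"fn": "play_rows", "kwargs": {
  "slide": [
    [0,0,0.08],
    [0,0,0.08],
    [0,0,0.08],
    [0,0,0.08],
    [0,0,0.08],
    [0,0,0.08],
    [0,0,0.08],
    [0,0,0.08]
  ],
  "twist": [
    [0,0,0],
    [0,0,0],
    [0,0,0],
    [0,0,0],
    [0,0,0],
    [0,0,0],
    [0,0,0],
    [0,0,0]
  ]
}}

```text
t: 3.35
tool_pos: [0.5567, -0.0204, 0.0418]
orientation: [0.348, -3.122, -0.0]
force: [0.2, 1.0, 0.2]
opening: 0.0607
gripper_force: 0.0
```

{"fn": "play_rows", "kwargs": {
  "slide": [
    [-0.03,0,0],
    [-0.03,0,0],
    [-0.03,0,0],
    [-0.03,0,0],
    [-0.03,0,0],
    [-0.03,0,0],
    [-0.03,0,0],
    [-0.03,0,0]
  ],
  "twist": [
    [0,0,0],
    [0,0,0],
    [0,0,0],
    [0,0,0],
    [0,0,0],
    [0,0,0],
    [0,0,0],
    [0,0,0]
  ]
}}

```text
t: 4.15
tool_pos: [0.6156, -0.0069, 0.0426]
orientation: [0.352, -3.121, -0.0]
force: [-2.5, -0.8, 1.7]
opening: 0.0603
gripper_force: 1.1
```

```bash
python3 -c "
from h import *
plan(.01,.0015,.043,102.7,8,1)
snap('scene','s2')
c=cv2.imread('pics/s2.png')[150:280,300:470]; cv2.imwrite('pics/s2c.png',cv2.resize(c,None,fx=4,fy=4,interpolation=cv2.INTER_CUBIC))
"
```

```text
t 4.15 rackpos -0.0438 0.0007 0.0426 F [-2.5 -0.8  1.7] q6 -1.89
slide/row [-0.0269  0.0003 -0.0002] twist/row [ 0.0001 -0.0005  0.0027] deg 0.2
```

View pics/s2c.png

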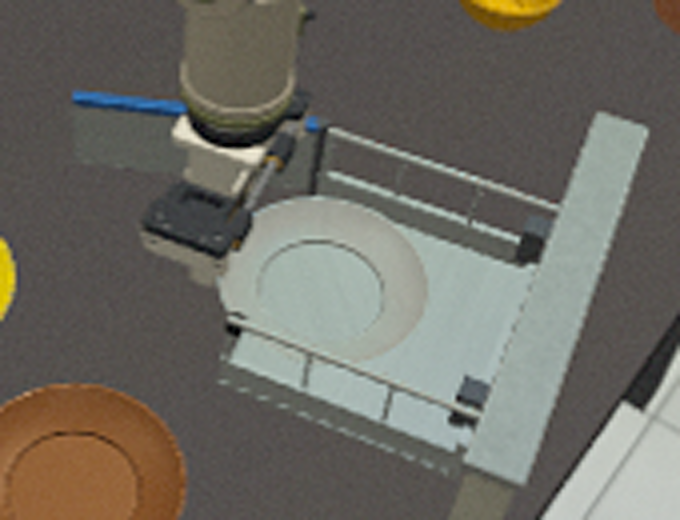

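The crop shows the fingertips touching the front rim at about (225,270), with the plate flat and the rails and door clear. I'll keep pushing.

{"fn": "play_rows", "kwargs": {
  "slide": [
    [-0.025,0,0],
    [-0.025,0,0],
    [-0.025,0,0],
    [-0.025,0,0],
    [-0.025,0,0],
    [-0.025,0,0],
    [-0.02,0,0],
    [-0.02,0,0]
  ],
  "twist": [
    [0,0,0],
    [0,0,0],
    [0,0,0],
    [0,0,0],
    [0,0,0],
    [0,0,0],
    [0,0,0],
    [0,0,0]
  ]
}}

```text
t: 5.0
tool_pos: [0.6619, 0.0036, 0.0426]
orientation: [0.352, -3.122, 0.0]
force: [-1.7, -0.4, -0.2]
opening: 0.0606
gripper_force: 0.8
```

{"fn": "play_rows", "kwargs": {
  "slide": [
    [-0.008,0,0],
    [-0.008,0,0],
    [-0.008,0,0],
    [-0.008,0,0],
    [0,0,0],
    [0,0,0],
    [0,0,0],
    [0,0,0]
  ],
  "twist": [
    [0,0,0],
    [0,0,0],
    [0,0,0],
    [0,0,0],
    [0,0,0],
    [0,0,0],
    [0,0,0],
    [0,0,0]
  ]
}}

```text
t: 5.8
tool_pos: [0.6694, 0.0053, 0.0427]
orientation: [-0.352, 3.122, 0.0]
force: [-0.9, -0.1, 0.2]
opening: 0.0607
gripper_force: 0.3
```

```bash
python3 -c "
from h import *
plan(.012,.0015,.043,102.7,4,1)
"
```

```text
t 5.8 rackpos 0.0114 0.0009 0.0427 F [-0.9 -0.1  0.2] q6 -1.86
slide/row [-0.0006  0.0006 -0.0003] twist/row [-0.      0.0002  0.0027] deg 0.2
```

{"fn": "play_rows", "kwargs": {
  "slide": [
    [-0.004,0,0],
    [-0.004,0,0],
    [-0.004,0,0],
    [-0.004,0,0],
    [0,0,0],
    [0,0,0],
    [0,0,0],
    [0,0,0]
  ],
  "twist": [
    [0,0,0],
    [0,0,0],
    [0,0,0],
    [0,0,0],
    [0,0,0],
    [0,0,0],
    [0,0,0],
    [0,0,0]
  ]
}}

```text
t: 6.6
tool_pos: [0.6733, 0.0062, 0.0427]
orientation: [-0.352, 3.122, -0.0]
force: [-1.4, 0.5, 0.4]
opening: 0.0608
gripper_force: 0.6
```

{"fn": "play_rows", "kwargs": {
  "slide": [
    [-0.004,0,0],
    [-0.004,0,0],
    [-0.004,0,0],
    [-0.004,0,0],
    [0,0,0],
    [0,0,0],
    [0,0,0],
    [0,0,0]
  ],
  "twist": [
    [0,0,0],
    [0,0,0],
    [0,0,0],
    [0,0,0],
    [0,0,0],
    [0,0,0],
    [0,0,0],
    [0,0,0]
  ]
}}

```text
t: 7.4
tool_pos: [0.6753, 0.0067, 0.0422]
orientation: [0.351, -3.118, 0.0]
force: [-10.5, -2.3, 5.5]
opening: 0.0602
gripper_force: 5.8
```

The plate is hard against the stop (force jumped to 10 N). I'll back out and rise.

{"fn": "play_rows", "kwargs": {
  "slide": [
    [0.02,0,0],
    [0.06,0,0],
    [0.08,0,0],
    [0.08,0,0],
    [0.08,0,0],
    [0.08,0,0],
    [0.04,0,0],
    [0,0,0]
  ],
  "twist": [
    [0,0,0],
    [0,0,0],
    [0,0,0],
    [0,0,0],
    [0,0,0],
    [0,0,0],
    [0,0,0],
    [0,0,0]
  ]
}}

```text
t: 8.2
tool_pos: [0.5694, -0.0175, 0.0428]
orientation: [-0.351, 3.121, -0.0]
force: [0.3, 0.4, 0.0]
opening: 0.0606
gripper_force: 0.0
```

{"fn": "play_rows", "kwargs": {
  "slide": [
    [0,0,-0.08],
    [0,0,-0.1],
    [0,0,-0.1],
    [0,0,-0.1],
    [0,0,-0.1],
    [0,0,-0.1],
    [0,0,-0.06],
    [0,0,0]
  ],
  "twist": [
    [0,0,0],
    [0,0,0],
    [0,0,0],
    [0,0,0],
    [0,0,0],
    [0,0,0],
    [0,0,0],
    [0,0,0]
  ],
  "fingers": 1,
  "force": 10
}}

```text
t: 9.0
tool_pos: [0.5722, -0.0174, 0.2057]
orientation: [-0.352, 3.116, -0.002]
force: [0.2, 0.2, 1.2]
opening: 0.0024
gripper_force: 0.0
```

```bash
python3 -c "
from h import *
plan(-.167,.130,.2,29.9,6,9)
snap('top','t3')
c=cv2.imread('pics/t3.png')[50:225,215:355]; cv2.imwrite('pics/t3c.png',cv2.resize(c,None,fx=3.4,fy=3.4,interpolation=cv2.INTER_CUBIC))
"
```

```text
t 9.0 rackpos -0.0885 0.0 0.2057 F [0.2 0.2 1.2] q6 -1.92
slide/row [0.0521 0.0868 0.0033] twist/row [0.0002 0.0006 0.1351] deg 73.0
```

View pics/t3c.png

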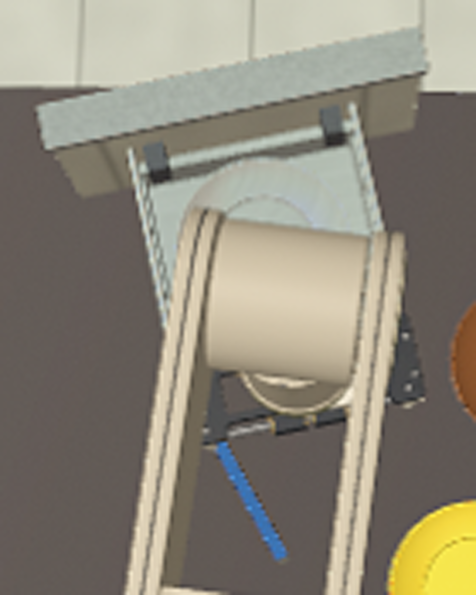

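The plate's back rim is at crop row 157, up from 231, so it moved about 75 mm and is home. The door tip is still at (282,557). Next I'll go round to the door's outer side.

{"fn": "play_rows", "kwargs": {
  "slide": [
    [0.05,0.085,0],
    [0.05,0.085,0],
    [0.05,0.085,0],
    [0.05,0.085,0],
    [0.05,0.085,0],
    [0.05,0.085,0],
    [0,0,0],
    [0,0,0]
  ],
  "twist": [
    [0,0,0],
    [0,0,0],
    [0,0,0],
    [0,0,0],
    [0,0,0],
    [0,0,0],
    [0,0,0.13],
    [0,0,0.13]
  ]
}}

```text
t: 9.85
tool_pos: [0.4672, 0.0909, 0.2006]
orientation: [-0.081, -3.138, 0.0]
force: [0.2, 0.7, -0.1]
opening: 0.0005
gripper_force: 0.0
```

{"fn": "play_rows", "kwargs": {
  "slide": [
    [0,0,0],
    [0,0,0],
    [0,0,0],
    [0,0,0],
    [0,0,0],
    [0,0,0],
    [0,0,0],
    [0,0,0]
  ],
  "twist": [
    [0,0,0.13],
    [0,0,0.13],
    [0,0,0.13],
    [0,0,0.13],
    [0,0,0.13],
    [0,0,0.13],
    [0,0,0.13],
    [0,0,0]
  ]
}}

```text
t: 10.65
tool_pos: [0.4677, 0.0902, 0.2007]
orientation: [-1.509, -2.753, 0.002]
force: [1.1, 0.3, 0.5]
opening: 0.0008
gripper_force: 0.0
```

```bash
python3 -c "
from h import *
plan(-.167,.130,.072,29.9,6,1)
snap('wrist','w4')
"
```

```text
t 10.65 rackpos -0.1668 0.128 0.2007 F [1.1 0.3 0.5] q6 -0.49
slide/row [0.0012 0.0005 0.0858] twist/row [-0.0023 -0.0012  0.0439] deg 2.6
```

View pics/w4.png

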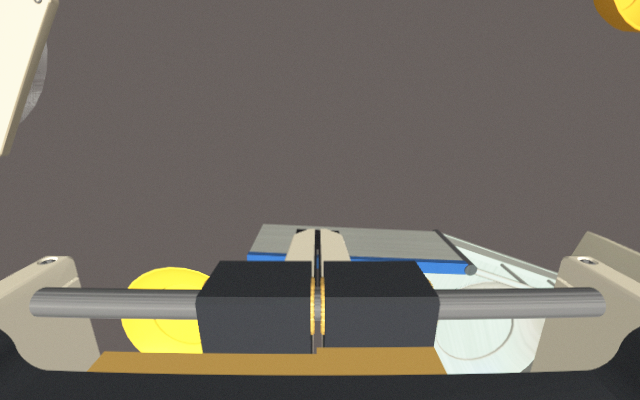

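The finger sits at column 318 and the door spans columns 250–470 with the hinge on the right. That puts the finger about 148 mm from the hinge and on the outer side. I'll descend and approach.

{"fn": "play_rows", "kwargs": {
  "slide": [
    [0,0,0.065],
    [0,0,0.065],
    [0,0,0.065],
    [0,0,0.065],
    [0,0,0.065],
    [0,0,0.065],
    [0,0,0.065],
    [0,0,0.065]
  ],
  "twist": [
    [0,0,0.04],
    [0,0,0],
    [0,0,0],
    [0,0,0],
    [0,0,0],
    [0,0,0],
    [0,0,0],
    [0,0,0]
  ]
}}

```text
t: 11.5
tool_pos: [0.4678, 0.0902, 0.0712]
orientation: [-1.558, -2.727, 0.001]
force: [1.1, 0.5, -0.6]
opening: 0.0004
gripper_force: 0.0
```

{"fn": "play_rows", "kwargs": {
  "slide": [
    [-0.03,0,0],
    [-0.03,0,0],
    [-0.03,0,0],
    [-0.03,0,0],
    [-0.02,0,0],
    [-0.02,0,0],
    [-0.02,0,0],
    [-0.02,0,0]
  ],
  "twist": [
    [0,0,0],
    [0,0,0],
    [0,0,0],
    [0,0,0],
    [0,0,0],
    [0,0,0],
    [0,0,0],
    [0,0,0]
  ]
}}

```text
t: 12.3
tool_pos: [0.4937, 0.0468, 0.0727]
orientation: [-1.564, -2.724, -0.0]
force: [-1.3, 1.8, -0.2]
opening: 0.0003
gripper_force: 0.7
```

```bash
cat >> h.py <<'E'
def door(phi,d,n):
    h=np.array([-.006,.112]); p=h+.15*np.array([-np.sin(phi),-np.cos(phi)])+d*np.array([-np.cos(phi),np.sin(phi)])
    s=robot.read_state(); r=s['tool_pos'][:2]-O; r=np.array([r@RX,r@RY])-h; print('now radius',np.hypot(*r),'angle if d',np.arctan2(-r[0],-r[1])-np.arctan2(d,.15))
    plan(p[0],p[1],.072,102.7-np.degrees(phi),n,n)
E
python3 -c "
from h import *
door(1.27,.016,1)
"
```

```text
now radius 0.1484251449968475 angle if d 1.2470983255557844
t 12.3 rackpos -0.1509 0.08 0.0727 F [-1.3  1.8 -0.2] q6 -0.54
slide/row [ 0.0146 -0.0083  0.0027] twist/row [-0.0001 -0.0003  0.0056] deg 0.3
```

In contact at about 2 N. Now I'll sweep along the arc.

{"fn": "play_rows", "kwargs": {
  "slide": [
    [-0.047,-0.005,0],
    [-0.047,-0.005,0],
    [-0.047,-0.005,0],
    [-0.047,-0.005,0],
    [-0.047,-0.005,0],
    [-0.047,-0.005,0],
    [-0.047,-0.005,0],
    [-0.047,-0.005,0]
  ],
  "twist": [
    [0,0,-0.075],
    [0,0,-0.075],
    [0,0,-0.075],
    [0,0,-0.075],
    [0,0,-0.075],
    [0,0,-0.075],
    [0,0,-0.075],
    [0,0,-0.075]
  ]
}}

```text
t: 13.1
tool_pos: [0.5534, -0.0245, 0.0724]
orientation: [-0.641, -3.075, -0.0]
force: [-0.2, 1.3, 0.1]
opening: 0.0006
gripper_force: 0.6
```

```bash
python3 -c "
from h import *
door(.15,.016,8)
"
```

```text
now radius 0.15377743673762084 angle if d 0.6221943876526299
t 13.1 rackpos -0.1084 -0.0027 0.0724 F [-0.2  1.3  0.1] q6 -1.3
slide/row [-0.0351  0.0064  0.0002] twist/row [ 0.     -0.0001 -0.0576] deg 27.6
```

{"fn": "play_rows", "kwargs": {
  "slide": [
    [-0.036,-0.002,0],
    [-0.036,-0.002,0],
    [-0.036,-0.002,0],
    [-0.036,-0.002,0],
    [-0.036,-0.002,0],
    [-0.036,-0.002,0],
    [-0.036,-0.002,0],
    [-0.036,-0.002,0]
  ],
  "twist": [
    [0,0,-0.058],
    [0,0,-0.058],
    [0,0,-0.058],
    [0,0,-0.058],
    [0,0,-0.058],
    [0,0,-0.058],
    [0,0,-0.058],
    [0,0,-0.058]
  ]
}}

```text
t: 13.9
tool_pos: [0.6224, -0.0429, 0.0722]
orientation: [0.116, -3.138, 0.0]
force: [-0.5, -0.9, 0.3]
opening: 0.0003
gripper_force: 0.6
```

```bash
python3 -c "
from h import *
door(0,.016,8)
"
```

```text
now radius 0.1529447482292533 angle if d 0.15233474011078638
t 13.9 rackpos -0.0451 -0.0359 0.0722 F [-0.5 -0.9  0.3] q6 -1.8
slide/row [-0.0116  0.0006  0.0001] twist/row [-0.     -0.0001 -0.0176] deg 8.5
```

{"fn": "play_rows", "kwargs": {
  "slide": [
    [-0.012,0,0],
    [-0.012,0,0],
    [-0.012,0,0],
    [-0.012,0,0],
    [-0.012,0,0],
    [-0.012,0,0],
    [-0.01,0,0],
    [0,0,0]
  ],
  "twist": [
    [0,0,-0.018],
    [0,0,-0.018],
    [0,0,-0.018],
    [0,0,-0.018],
    [0,0,-0.018],
    [0,0,-0.018],
    [0,0,-0.018],
    [0,0,-0.018]
  ]
}}

```text
t: 14.7
tool_pos: [0.6431, -0.0397, 0.0728]
orientation: [-0.351, 3.121, 0.0]
force: [-0.4, -0.2, -0.3]
opening: 0.0004
gripper_force: 0.2
```

{"fn": "play_rows", "kwargs": {
  "slide": [
    [-0.006,0,0],
    [-0.006,0,0],
    [-0.004,0,0],
    [-0.004,0,0],
    [0,0,0],
    [0,0,0],
    [0,0,0],
    [0,0,0]
  ],
  "twist": [
    [0,0,0],
    [0,0,0],
    [0,0,0],
    [0,0,0],
    [0,0,0],
    [0,0,0],
    [0,0,0],
    [0,0,0]
  ]
}}

```text
t: 15.5
tool_pos: [0.6476, -0.0387, 0.0727]
orientation: [-0.349, 3.122, 0.0]
force: [0.3, -1.0, 0.3]
opening: 0.0006
gripper_force: 0.0
```

{"fn": "play_rows", "kwargs": {
  "slide": [
    [-0.004,0,0],
    [-0.004,0,0],
    [-0.004,0,0],
    [-0.004,0,0],
    [0,0,0],
    [0,0,0],
    [0,0,0],
    [0,0,0]
  ],
  "twist": [
    [0,0,0],
    [0,0,0],
    [0,0,0],
    [0,0,0],
    [0,0,0],
    [0,0,0],
    [0,0,0],
    [0,0,0]
  ]
}}

```text
t: 16.3
tool_pos: [0.6491, -0.0384, 0.0726]
orientation: [0.348, -3.117, -0.0]
force: [-15.4, -2.2, 9.8]
opening: 0.0005
gripper_force: 7.7
```

```bash
python3 -c "
from h import *
door(0,.016,8)
snap('scene','s5')
c=cv2.imread('pics/s5.png')[150:280,300:470]; cv2.imwrite('pics/s5c.png',cv2.resize(c,None,fx=4,fy=4,interpolation=cv2.INTER_CUBIC))
"
```

```text
now radius 0.14981090397326485 angle if d -0.025541625328136364
t 16.3 rackpos -0.0181 -0.0373 0.0726 F [-15.4  -2.2   9.8] q6 -1.93
slide/row [ 0.002  -0.0003  0.0003] twist/row [ 0.0001 -0.0006  0.0001] deg 0.3
```

View pics/s5c.png

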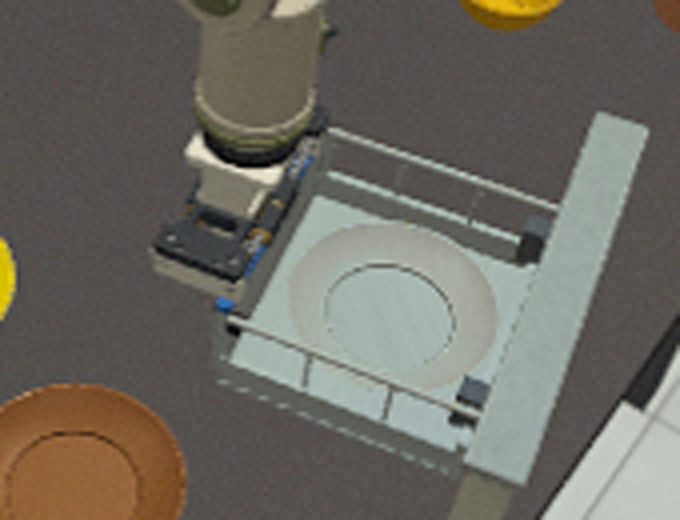

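The door is at its stop at 15 N, its blue edge running from (305,165) to (225,303), flush with the front. The plate is flat and home. I'll back off straight.

{"fn": "play_rows", "kwargs": {
  "slide": [
    [0.02,0,0],
    [0.04,0,0],
    [0.06,0,0],
    [0.06,0,0],
    [0.06,0,0],
    [0.06,0,0],
    [0.02,0,0],
    [0,0,0]
  ],
  "twist": [
    [0,0,0],
    [0,0,0],
    [0,0,0],
    [0,0,0],
    [0,0,0],
    [0,0,0],
    [0,0,0],
    [0,0,0]
  ]
}}

```text
t: 17.15
tool_pos: [0.5733, -0.0556, 0.0728]
orientation: [-0.348, 3.122, -0.0]
force: [0.0, -0.2, -0.4]
opening: 0.001
gripper_force: 0.0
```

{"fn": "play_rows", "kwargs": {
  "slide": [
    [0,0,-0.08],
    [0,0,-0.08],
    [0,0,-0.08],
    [0,0,-0.08],
    [0,0,-0.08],
    [0,0,-0.08],
    [0,0,-0.04],
    [0,0,0]
  ],
  "twist": [
    [0,0,0],
    [0,0,0],
    [0,0,0],
    [0,0,0],
    [0,0,0],
    [0,0,0],
    [0,0,0],
    [0,0,0]
  ]
}}

```text
t: 17.95
tool_pos: [0.575, -0.0556, 0.2046]
orientation: [-0.349, 3.119, -0.002]
force: [-0.6, -0.8, -0.5]
opening: 0.0007
gripper_force: 0.0
```

```bash
python3 -c "
from h import *
snap('scene','s6')
c=cv2.imread('pics/s6.png')[150:280,300:470]; cv2.imwrite('pics/s6c.png',cv2.resize(c,None,fx=4,fy=4,interpolation=cv2.INTER_CUBIC))
I=cv2.imread('pics/s6.png').astype(int); m=(I[:,:,0]>I[:,:,2]+60); m[:190]=0; m[:, :330]=0; m[:,385:]=0;m[260:]=0
v,u=np.nonzero(m); a=np.array([pt('s6',x,y,.117)[:2] for x,y in zip(u,v)]); a=np.c_[(a-O)@RX,(a-O)@RY]
l=cv2.fitLine(a.astype(np.float32),cv2.DIST_HUBER,0,.01,.01).ravel(); print(len(u),l,a.min(0),a.max(0))
"
```

```text
158 [ 9.7759150e-04 -9.9999952e-01 -4.2914972e-03 -2.1188874e-02] [-0.01057008 -0.10401827] [0.00187627 0.06905506]
```

View pics/s6c.png

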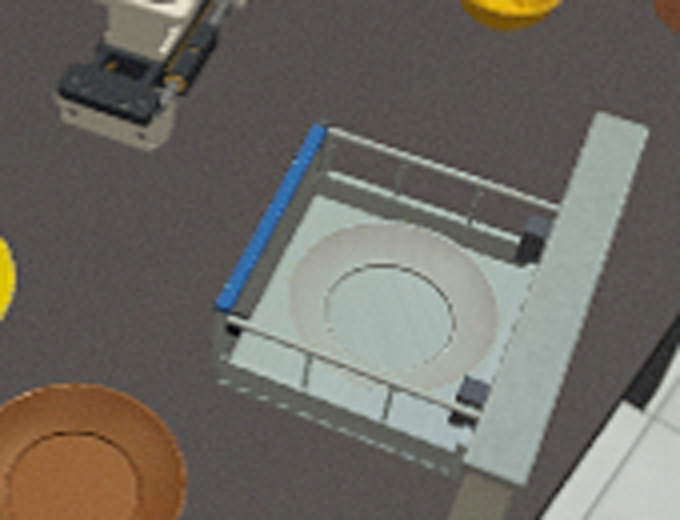

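The door edge runs from (320,128) to (225,305), parallel to the rack front (about 0.00 rad). The plate is home and the arm is clear.

```bash
python3 -c "
from plant import robot
print(robot.close_job())"
```

```text
the job is handed in; nothing more can be done
None
```

I pushed the plate home against the back stop with the door still open (about 1.25 rad), then eased the door shut to about 0.00 rad by camera. The arm was clear when I handed the job in; no verdict came back.

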